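# Snap the lid of the site tub shut all round

## Task

The lid of the tub is only half on: press down each part of its rim that still stands up until it has clicked shut and the rim is shut all the way round. Only press: the tub stays standing where it is, neither lifted nor shoved away, and the brick, the mallet and the tin are left alone.

Things in the scene. Friction and masses are not known exactly. Their poses are not given: they have to be found in the camera images.
- tub: round white tub, loose, full, about 3 kg; origin at the centre of its underside, z up. 130 mm tall, 190 mm across the lid. Grey lid: sunk fixed centre panel (top at 133 mm) and round it a rim 29 mm wide (radius 66 to 95 mm) in six 60 degree sections; four start sprung up: sec1 (middle along the tub's +x), sec2, sec3, sec4 (120, 180, 240 degrees anticlockwise of it); the other two are shut for good. A black seal shows under raised sections
- sec1 (a joint): how far rim section 1 is pressed straight down, in m: 0 = sprung up, 0.012 = clicked shut on a hard stop. Starts at 0. Its snap resists with up to about 9 N at first, less further down, gives way half way and then pulls it shut and keeps it there; let go before half way, it springs up again
- sec1_top (a point): middle of the top face of rim section 1, 81 mm from the tub's axis; it moves with the section: 152 mm above the planks when sprung up, 140 mm when shut
- sec2 (a joint): how far rim section 2 is pressed straight down, in m: 0 = sprung up, 0.012 = clicked shut on a hard stop. Starts at 0. Its snap resists with up to about 9 N at first, less further down, gives way half way and then pulls it shut and keeps it there; let go before half way, it springs up again
- sec2_top (a point): middle of the top face of rim section 2, 81 mm from the tub's axis; it moves with the section: 152 mm above the planks when sprung up, 140 mm when shut
- sec3 (a joint): how far rim section 3 is pressed straight down, in m: 0 = sprung up, 0.012 = clicked shut on a hard stop. Starts at 0. Its snap resists with up to about 9 N at first, less further down, gives way half way and then pulls it shut and keeps it there; let go before half way, it springs up again
- sec3_top (a point): middle of the top face of rim section 3, 81 mm from the tub's axis; it moves with the section: 152 mm above the planks when sprung up, 140 mm when shut
- sec4 (a joint): how far rim section 4 is pressed straight down, in m: 0 = sprung up, 0.012 = clicked shut on a hard stop. Starts at 0. Its snap resists with up to about 9 N at first, less further down, gives way half way and then pulls it shut and keeps it there; let go before half way, it springs up again
- sec4_top (a point): middle of the top face of rim section 4, 81 mm from the tub's axis; it moves with the section: 152 mm above the planks when sprung up, 140 mm when shut
- brick: loose hollow clay brick, 190 x 90 x 90 mm, a bystander; origin at the centre of its underside, long side along its x axis
- mallet: loose rubber-headed mallet lying on the planks, 280 mm long, a bystander; its length along its x axis, handle towards -x
- tin: loose bare metal tin, 70 mm across and 100 mm tall, standing upright, a bystander; origin at the centre of its underside

How it is judged (in metres and radians):
At the end, for the whole second after the job is handed in: the four rim sections that stood up are pressed down by more than 10 mm of their 12 mm, the tub is at rest, upright within 0.05 rad and within 30 mm of where it stood, and the brick, mallet and tin are within 30 mm of where they were (value of joint each of sec1, sec2, sec3, sec4 above 0.01 m and distance of each of tub, brick, mallet, tin from where it was at the start of the episode below 0.03 m and angle between tub's own z axis and vertical below 0.05 rad and linear speed of tub below 0.02 m/s); the robot touches nothing.
It fails at once if the tub is lifted by more than 10 mm (height (world z) of tub above 0.01 m).
It fails at once if the tub is shoved more than 40 mm (distance of tub from where it was at the start of the episode above 0.04 m).
It fails at once if the tub is tipped by more than 0.15 rad (angle between tub's own z axis and vertical above 0.15 rad).
It fails at once if the brick, the mallet or the tin is moved by more than 30 mm (distance of any of brick, mallet, tin from where it was at the start of the episode above 0.03 m).
It also fails if it takes over 48 s, if anything falls off the work surface, if the arm or the gripper's body presses on something with over 40 N, if the wrist force passes 120 N, or if a joint passes its speed limit or range.

## Robot

A 6-joint arm with a two-finger parallel gripper is mounted at the origin on the work surface. World frame = base frame: x ahead of the robot, y to its left, z up, the work surface at z = 0. Lengths are in mm, angles in rad, forces in N, time in s.
With the tool pointing down it reaches from about 275 to 975 mm from the base axis. Payload 8.4 kg.
Tool frame: the origin (TCP) lies midway between the tips of the shut fingers; the grasp point (between the pads) lies 19 mm behind it (r.grip_point_offset is the z of the grasp point in the tool frame, in mm); z points along the fingers, y is the line along which they close (so a half turn about z gives the same grasp; the last joint's range is limited). The gripper opens to 92 mm and grips with 3 to 60 N. Pads are 20 mm wide; open, the fingers measure 128 mm over their backs; the gripper's body (75 mm by 189 mm) begins 69 mm behind the grasp point.
Start: joints at [1.193, 0.353, 1.633, -0, 1.155, -0.002], TCP at [229.384, 581.387, 214.583] pointing down, gripper open.
Joint ranges: [-2.63, 2.63], [-0.92, 2.1], [0.06, 2.66], [-1.3, 4.44], [0, 2.69], [-3.02, 3.02]. Speed limits (rad/s): [2.22, 2.22, 2.79, 3.14, 3.14, 3.14].

## Interface

Orientations are given as a unit quaternion [w, x, y, z].
In Python, from cell import r gives the robot as it stands.
- The arm moves only by the shell command python3 -m handwheel 'ROWS'. ROWS is text: rows parted by semicolons, each of 5 numbers parted by spaces: the shift along the tool's x, y, z in m, then the turn about the tool's z in degrees, then the gripper's target within -1 to 1 (shut at 1, half-way at 0, fully open at -1). In form: dx dy dz spin fingers; .... A call has 1 to 12 rows; each row is the pose to reach, as a shift and turn from the pose commanded when the call began, along the tool's axes at that moment; what a row does not reach only later rows make up. A row lasts 1/8 s, in which the tool goes at most 62.5 mm and 10.7 degrees, less where a joint would pass 70% of its speed; a pose out of reach is approached as far as the arm can. A call with a gripper value outside its range is refused whole. The fingers move at their own pace and stop on an object; the grip force is fixed at half the most. Time passes only in rows, so rows that repeat a pose let the fingers close. It gives the time, the measured TCP pose, the force, the opening and the grip force at its end, in the units of the state.
- r.get_obs(): the state, without advancing time (a new reading comes with each control period).
- r.read_camera(name): name is "scene" or "top" or "wrist"; returns the picture (480x640x3 uint8, red, green, blue); there is no depth.
- r.camera_params(name): a dict with "K" (3x3 intrinsics, pixels), "xyz" and "rotation" of the camera in the world; the wrist camera has in their place "hand_eye" (4x4, takes a point from camera to tool coordinates, whose origin is the TCP and whose axes are the flange's). Camera axes: x right, y down, z forward; pixel columns grow to the right and rows downward; lengths in mm; the calibration is good to about 2 mm. A picture is of the moment at which its call begins: read the wrist's pose just before it. camera_params takes no time and is no camera call.
- r.sign_off(): hands the job in; it is judged then, once.
Trained networks look in the newest picture that a camera, given by its name, has taken for a name from the list of things; names that differ only in an ending like _2 or _b are one class to them, and where a whole thing is asked for, a point or a joint stands for the part that bears it (a point fixed in the world has none). Each returns a list of dicts, best first, with "score" (0 to 1); they miss things now and then, are a little off and sometimes report something else, mostly with a low value. They report only what shows in the picture. A call takes as long as a camera call.
- r.find_in(camera, name): "extent" ([centre column, centre row, width, height] in pixels, round what is visible of it).
- r.landmark_of(camera, name): "pixel" ([row, column] in pixels: a listed point, or the origin of a listed thing).
The state is a dict: "time": time; "qpos": joint angles; "qvel": joint speeds; "joint_torque": joint torques, N m; "tcp_pos": TCP position; "eef_rot": TCP orientation; "ft_force": force on the tool from outside, world axes, zero at the start; "wrist_torque": the same for the moment, N m; "width": finger opening in mm; "finger_force": force on a finger pad.
Only numpy, scipy, OpenCV 4.12 (cv2) and the standard library are available. Lean on these libraries where they do the work, as an engineer would, in place of code of your own. Each camera call takes 0.05 s, during which the arm holds its last target. There are 200 camera calls.

## Working session

There is one attempt and no reset: what is moved stays moved. The work goes in short steps, Python scripts to look and compute and a shell command to move; the robot and the scene stay as the last step left them, time stands still between calls to the robot, and variables do not carry over. Pictures are saved under pics/ and viewed, at most 10 in all, crops included, and the job is handed in when it is done.

```bash
mkdir -p pics; cat > h.py <<'E'
import numpy as np, cv2
from cell import r
def back(cam,u,v,z):
    p=r.camera_params(cam);K=np.array(p["K"]);R=np.array(p["rotation"]);c=np.array(p["xyz"])
    if R.shape!=(3,3): print("rot",R)
    d=R@np.linalg.solve(K,[u,v,1.]);return c+d*(z-c[2])/d[2]
def proj(cam,P):
    p=r.camera_params(cam);K=np.array(p["K"]);R=np.array(p["rotation"]);c=np.array(p["xyz"])
    q=K@(R.T@(np.array(P)-c));return q[:2]/q[2]
def snap(cam,f):
    im=np.array(r.read_camera(cam));cv2.imwrite("pics/"+f,im[:,:,::-1]);return im
E
python3 - <<'E'
from h import *
for c in("top","scene"):
    snap(c,c+"0.png")
    for n,z in(("tub",0),("sec1_top",152),("sec2_top",152),("sec3_top",152),("sec4_top",152),("brick",0),("mallet",0),("tin",0)):
        for d in r.landmark_of(c,n)[:4 if 'sec' in n else 1]:
            v,u=d["pixel"];print(c,n,round(d["score"],2),round(u),round(v),back(c,u,v,z).round(0)[:2])
o=r.get_obs();print(o["time"],o["eef_rot"],o["tcp_pos"])
E
```

```text
rot [ 0.07489841 -0.66682908  0.73714405 -0.07967349]Traceback (most recent call last):
  File "<stdin>", line 6, in <module>
  File "h.py", line 6, in back
    d=R@np.linalg.solve(K,[u,v,1.]);return c+d*(z-c[2])/d[2]
      ~^~~~~~~~~~~~~~~~~~~~~~~~~~~~
ValueError: matmul: Input operand 1 has a mismatch in its core dimension 0, with gufunc signature (n?,k),(k,m?)->(n?,m?) (size 3 is different from 4)
```

View pics/top0.png

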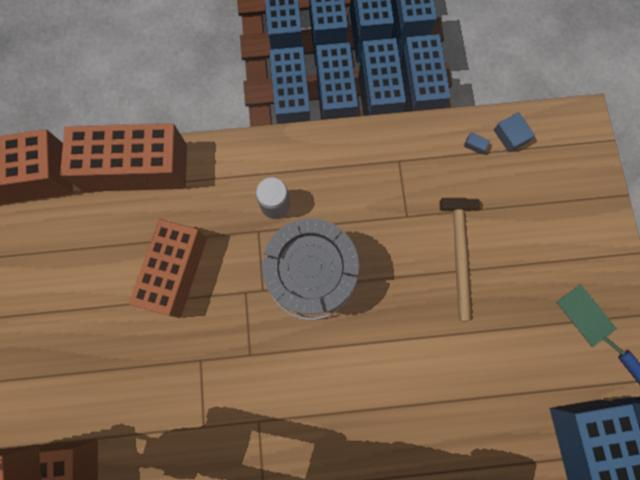

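The top view shows the tub at about pixel (311,267), with the tin close to it at (273,197), the brick at (167,267) and the mallet at (462,255). The camera rotation is given as a quaternion, so I'll convert it in the helper.

```bash
sed -i 's/R=np.array(p\["rotation"\])/R=Q.from_quat(np.roll(p["rotation"],-1)).as_matrix()/; s/^from cell/from scipy.spatial.transform import Rotation as Q\nfrom cell/; /if R.shape/d' h.py
python3 - <<'E'
from h import *
for c in("top","scene"):
    im=snap(c,c+"0.png")
    if c=="top": cv2.imwrite("pics/crop.png",cv2.resize(im[160:340,220:440,::-1],None,fx=3.3,fy=3.3,interpolation=2))
    for n,z in(("tub",0),("sec1_top",152),("sec2_top",152),("sec3_top",152),("sec4_top",152),("brick",0),("mallet",0),("tin",0)):
        for d in r.landmark_of(c,n)[:6 if n=='sec1_top' else 1]:
            v,u=d["pixel"];print(c,n,round(d["score"],2),round(u),round(v),back(c,u,v,z).round(0)[:2])
o=r.get_obs();print(o["time"],o["eef_rot"],o["tcp_pos"])
print(Q.from_quat(np.roll(o["eef_rot"],-1)).as_matrix().round(3))
E
```

```text
top tub 0.81 311 277 [567.  12.]
top sec1_top 0.81 300 304 [493.  38.]
top sec1_top 0.51 348 250 [590. -66.]
top sec2_top 0.95 349 252 [586. -68.]
top sec3_top 0.78 316 225 [648.  -7.]
top sec4_top 0.96 280 240 [623.  67.]
top brick 0.62 177 268 [617. 314.]
top mallet 0.96 460 258 [ 577. -330.]
top tin 0.61 274 206 [742.  82.]
scene sec1_top 0.63 370 255 [491.  42.]
scene sec2_top 0.72 331 199 [586. -68.]
scene sec3_top 0.9 300 219 [644. -13.]
scene sec4_top 0.84 302 254 [628.  61.]
scene brick 0.67 296 390 [606. 315.]
scene mallet 0.81 353 131 [ 568. -324.]
scene tin 0.8 250 275 [749.  81.]
1.0 [-1.04881898e-05  1.86797122e-01  9.82398511e-01 -4.02880387e-06] [229.38741025 581.39240348 214.58310803]
[[-0.93   0.367 -0.   ]
 [ 0.367  0.93  -0.   ]
 [ 0.    -0.    -1.   ]]
```

View pics/crop.png

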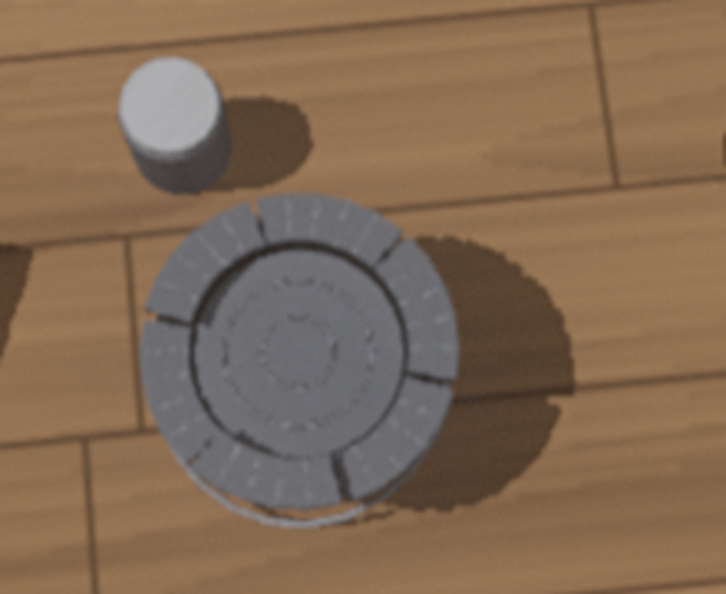

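View pics/scene0.png

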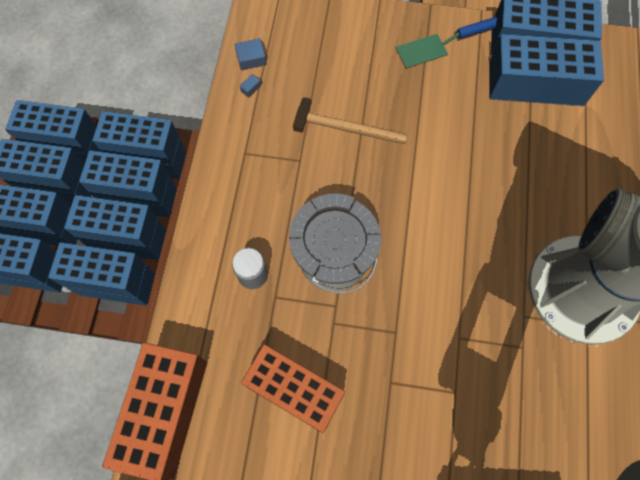

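The scene view has the tub at about (336,238). Both cameras agree on the section points: sec1 (492,40), sec2 (586,-66), sec3 (646,-10), sec4 (628,66). sec1 and sec3 come out 162 mm apart as they should, which puts the axis at about (569,15). I'll shut the fingers and go above sec4.

```bash
python3 -m handwheel '-0.05 -0.03 0 0 1; -0.1 -0.06 0 0 1; -0.15 -0.09 0 0 1; -0.2 -0.12 0 0 1; -0.25 -0.15 0 0 1; -0.3 -0.18 0 0 1; -0.35 -0.21 0 0 1; -0.4 -0.24 0 0 1; -0.45 -0.27 0 0 1; -0.51 -0.3 0.01 0 1; -0.56 -0.33 0.02 0 1; -0.56 -0.33 0.03 0 1'
python3 -m handwheel '0 0 0 0 1; 0 0 0 0 1'
python3 - <<'E'
from h import *
im=snap("scene","s1.png");cv2.imwrite("pics/s1c.png",cv2.resize(im[120:340,200:460,::-1],None,fx=2.5,fy=2.5))
o=r.get_obs();print(o["tcp_pos"],o["width"],o["ft_force"])
E
```

```text
time: 2.5
tcp_pos: [631.3, 65.6, 184.0]
eef_rot: [0.001, 0.189, 0.982, -0.0]
ft_force: [-0.0, -0.1, 0.1]
width: 0.3
finger_force: 0.0
time: 2.75
tcp_pos: [628.5, 70.1, 184.9]
eef_rot: [-0.0, 0.186, 0.983, 0.0]
ft_force: [0.7, 0.9, -0.1]
width: 0.4
finger_force: 0.0
[628.69494631  70.18752523 185.15223744] 0.39471098907109015 [0.40535672 0.39967434 0.92168443]
```

View pics/s1c.png

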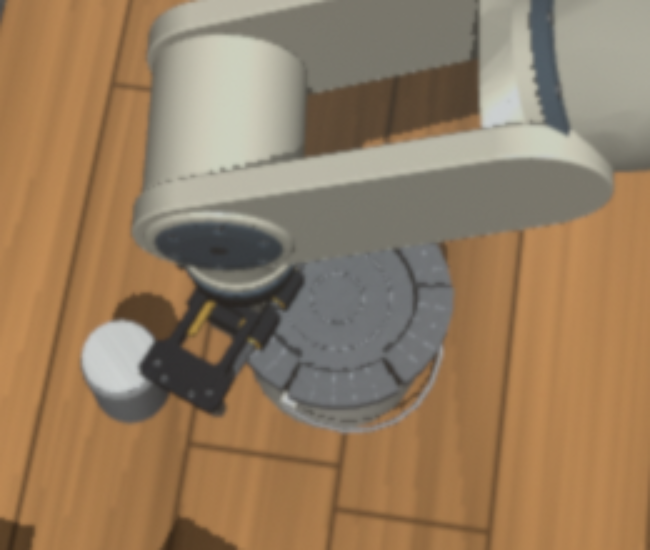

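The shut fingers hang over the sec4 part of the rim, around crop pixel (270,340). The gripper body passes above the tin, with clear height between them. Now I'll press slowly.

```bash
python3 -m handwheel '0 0 0.015 0 1; 0 0 0.028 0 1; 0 0 0.033 0 1; 0 0 0.036 0 1; 0 0 0.039 0 1; 0 0 0.041 0 1; 0 0 0.043 0 1; 0 0 0.044 0 1; 0 0 0.044 0 1'
```

```text
time: 3.92
tcp_pos: [629.2, 68.8, 140.6]
eef_rot: [-0.0, 0.187, 0.982, -0.0]
ft_force: [0.3, -0.3, -0.4]
width: 0.5
finger_force: 0.0
```

```bash
python3 -m handwheel '0 0 -0.03 0 1; -0.02 -0.03 -0.035 0 1; -0.045 -0.067 -0.035 0 1; -0.045 -0.067 -0.035 0 1; -0.045 -0.067 -0.02 0 1; -0.045 -0.067 -0.013 0 1; -0.045 -0.067 -0.009 0 1; -0.045 -0.067 -0.006 0 1'
python3 -m handwheel '0 0 0.003 0 1; 0 0 0.005 0 1; 0 0 0.006 0 1; 0 0 0.006 0 1'
python3 -m handwheel '0 0 -0.03 0 1; 0.02 -0.04 -0.035 0 1; 0.035 -0.073 -0.035 0 1; 0.035 -0.073 -0.035 0 1; 0.035 -0.073 -0.02 0 1; 0.035 -0.073 -0.013 0 1; 0.035 -0.073 -0.009 0 1; 0.035 -0.073 -0.006 0 1'
python3 -m handwheel '0 0 0.003 0 1; 0 0 0.005 0 1; 0 0 0.006 0 1; 0 0 0.006 0 1'
```

```text
time: 4.92
tcp_pos: [646.4, -9.3, 146.3]
eef_rot: [-0.0, 0.186, 0.982, 0.0]
ft_force: [-0.4, 0.3, 0.6]
width: 0.5
finger_force: 0.0
time: 5.42
tcp_pos: [646.5, -10.0, 140.6]
eef_rot: [0.0, 0.187, 0.982, -0.0]
ft_force: [-0.4, -0.4, 0.1]
width: 0.1
finger_force: 0.0
time: 6.42
tcp_pos: [587.3, -64.6, 146.0]
eef_rot: [-0.0, 0.187, 0.982, 0.0]
ft_force: [0.4, 0.1, 0.3]
width: 0.6
finger_force: 0.0
time: 6.92
tcp_pos: [587.1, -65.0, 140.6]
eef_rot: [0.0, 0.187, 0.982, 0.0]
ft_force: [-0.6, -0.1, 0.4]
width: 0.6
finger_force: 0.0
```

```bash
python3 -m handwheel '0 0 -0.03 0 1; 0.04 0.02 -0.035 0 1; 0.09 0.045 -0.035 0 1; 0.126 0.063 -0.035 0 1; 0.126 0.063 -0.035 0 1; 0.126 0.063 -0.02 0 1; 0.126 0.063 -0.013 0 1; 0.126 0.063 -0.01 0 1; 0.126 0.063 -0.008 0 1'
python3 -m handwheel '0 0 0.003 0 1; 0 0 0.006 0 1; 0 0 0.008 0 1; 0 0 0.008 0 1'
python3 -m handwheel '0 0 -0.04 0 1; 0.04 0.1 -0.06 0 1; 0.08 0.16 -0.08 0 1; 0.1 0.2 -0.08 0 1; 0.1 0.25 -0.08 0 1; 0.1 0.3 -0.08 0 1; 0.1 0.35 -0.08 0 1; 0.1 0.35 -0.08 0 1; 0.1 0.35 -0.08 0 1'
python3 - <<'E'
from h import *
a=snap("top","t2.png");b=snap("scene","s2.png")
f=lambda x:cv2.resize(x,(400,360),interpolation=2)
cv2.imwrite("pics/cmp.png",np.hstack([f(a[195:330,235:385,::-1]),f(b[180:305,270:410,::-1])]))
for c in("top","scene"):
    for n,z in(("tub",0),("sec1_top",140),("sec2_top",140),("sec3_top",140),("sec4_top",140),("brick",0),("mallet",0),("tin",0)):
        for d in r.landmark_of(c,n)[:1]:
            v,u=d["pixel"];print(c,n,round(d["score"],2),back(c,u,v,z).round(0)[:2])
E
```

```text
time: 8.05
tcp_pos: [493.3, 39.4, 148.1]
eef_rot: [-0.0, 0.187, 0.982, -0.0]
ft_force: [-0.3, 0.1, 0.9]
width: 0.4
finger_force: 0.0
time: 8.55
tcp_pos: [493.1, 39.9, 140.6]
eef_rot: [0.0, 0.187, 0.982, -0.0]
ft_force: [0.5, 0.3, -0.3]
width: 0.4
finger_force: 0.0
time: 9.68
tcp_pos: [527.9, 401.6, 219.9]
eef_rot: [-0.0, 0.187, 0.982, -0.001]
ft_force: [-0.5, 0.3, 0.5]
width: 0.6
finger_force: 0.0
top tub 0.95 [571.  13.]
top sec1_top 0.66 [493.  37.]
top sec2_top 0.65 [587. -63.]
top sec3_top 0.57 [642.  -8.]
top sec4_top 0.9 [627.  67.]
top brick 0.73 [612. 316.]
top mallet 0.9 [ 577. -328.]
top tin 0.8 [745.  76.]
scene tub 0.59 [567.   7.]
scene sec1_top 0.95 [484.  44.]
scene sec2_top 0.27 [560.  53.]
scene sec3_top 0.94 [646. -18.]
scene sec4_top 0.87 [626.  60.]
scene brick 0.68 [605. 315.]
scene mallet 0.59 [ 576. -329.]
scene tin 0.87 [747.  76.]
```

View pics/cmp.png

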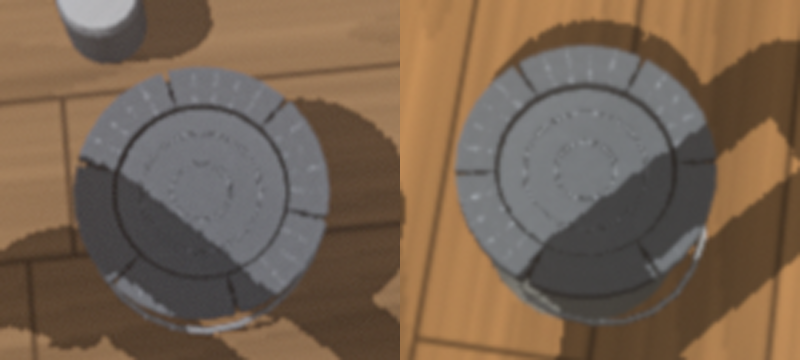

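The lid now looks flat all round, but the arm's shadow covers sec1, at about (160,290) in the left half. I'll move the arm aside and check the heights again.

```bash
python3 -m handwheel '0.05 0.04 0 0 1; 0.1 0.08 0 0 1; 0.15 0.12 0 0 1; 0.2 0.15 0 0 1; 0.25 0.18 0 0 1; 0.3 0.2 0 0 1; 0.34 0.2 0 0 1; 0.34 0.2 0 0 1; 0.34 0.2 0 0 1'
python3 - <<'E'
from h import *
a=snap("top","t3.png");b=snap("scene","s3.png")
f=lambda x:cv2.resize(x,(400,360),interpolation=2)
g=lambda x,y:np.hstack([f(x[195:330,235:385,::-1]),f(y[180:305,270:410,::-1])])
# before, expected outlines from model at z=140
cv2.imwrite("pics/cmp3.png",g(a,b))
for n in("sec1_top","sec2_top","sec3_top","sec4_top"):
    px=[]
    for c in("top","scene"):
        d=r.landmark_of(c,n)
        if d: px.append((c,d[0]["pixel"][::-1]))
    if len(px)==2:
        zs=np.arange(120,180);e=[np.linalg.norm(back(px[0][0],*px[0][1],z)-back(px[1][0],*px[1][1],z)) for z in zs]
        i=int(np.argmin(e));print(n,"z",zs[i],"err",round(e[i],1),back(px[0][0],*px[0][1],zs[i]).round())
E
```

```text
time: 11.7
tcp_pos: [285.9, 712.7, 220.5]
eef_rot: [0.0, 0.187, 0.982, -0.0]
ft_force: [-0.4, -0.3, 0.1]
width: 0.4
finger_force: 0.0
sec1_top z 136 err 8.1 [491.  38. 136.]
sec2_top z 156 err 1.2 [584. -62. 156.]
sec4_top z 154 err 7.3 [624.  65. 154.]
```

View pics/cmp3.png

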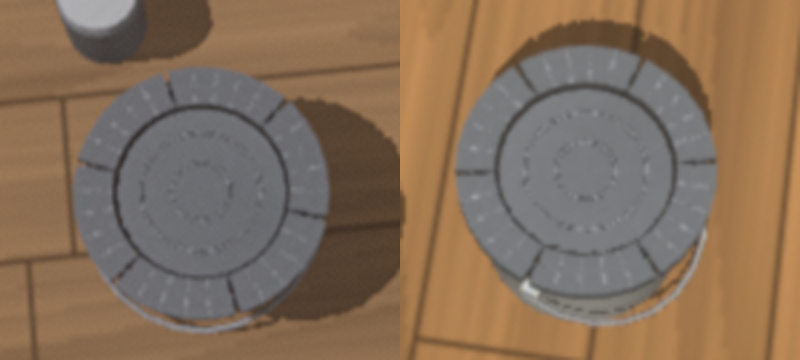

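Without the shadow, the rim is uniform and flush in both views. The gaps are even, no black seal shows, and the wide shadows inside sec1 and sec4 are gone. The fingertips reached 140.6 mm over all four sections with no force left, well past the half-way snap point. The tub, tin, brick and mallet are where they were.

```bash
python3 -c "
from cell import r
print(r.sign_off())"
```

```text
the job is handed in; nothing more can be done
None
```

I pressed sec1, sec2, sec3 and sec4 down and handed the job in: both cameras show the rim flush all round with the tub, brick, mallet and tin in place, but no verdict came back.

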